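Load a brass bar into the drilling jig, under the bridge and up to the stop

ROBOT

A 6-joint arm with a two-finger parallel gripper is mounted at the origin on the work surface. World frame = base frame: x ahead of the robot, y to its left, z up, the work surface at z = 0. Lengths are in m, angles in degrees, forces in N, time in s.
With the tool pointing down it reaches from about 0.325 to 0.775 m from the base axis. Payload 5.5 kg.
Tool frame: the origin (TCP) lies at the centre of the arm's flange, where the gripper is bolted on; the fingertips stand 182 mm ahead of it and the grasp point (between the pads) lies 163 mm ahead of it; z points along the fingers, y is the line along which they close (so a half turn about z gives the same grasp; the last joint's range is limited). The gripper opens to 88 mm and grips with 3 to 60 N. Pads are 20 mm wide; open, the fingers measure 115 mm over their backs; the gripper's body (75 mm by 178 mm) begins 61 mm behind the grasp point.
Start: joints at [-80.14, 5.22, 70.514, -0, 104.267, -3.249], TCP at [0.136, -0.584, 0.405] pointing down, gripper open.
Joint ranges: [-164.24, 164.24], [-49.07, 125.15], [9.68, 141.18], [-86.29, 266.29], [3.28, 154.24], [-151.56, 151.56]. Speed limits (degrees/s): [147.25, 147.25, 172.46, 180, 180, 180].

INTERFACE

Orientations are given as [roll, pitch, yaw] about the fixed x, y, z axes, in that order (R = Rz(yaw) Ry(pitch) Rx(roll)).
In Python, from station import r gives the robot as it stands. The module is installed in compiled form; this text tells all that it offers. Calls block until the motion is done:
- r.reach(position, orientation): joint-space move of the TCP to a pose.
- r.servo_line(position, rotation=None, speed=0.15): straight line of the TCP; rotation=None keeps the orientation; speed is the mean speed in m/s.
- r.move_joints(angles): joint-space move.
- r.let_go() and r.grab(squeeze=None): open the fingers fully, or close them until they stop; squeeze is the grip in N (None keeps the last).
- r.wait(seconds).
- r.inverse_kinematics(position, orientation): joint angles nearest the present ones, or None.
- r.sense(): the state.
- r.snapshot(name): name is "side" or "top"; returns a dict with "frame" (420x560x3 uint8, red, green, blue), "fx", "fy", "cx", "cy" (pixels), "dist_coeffs" ([k1, k2, p1, p2, k3] as OpenCV has them; the pictures are not rectified), "R" (3x3) and "t" (3): a world point X has camera coordinates R X + t. Camera axes: x right, y down, z forward; pixel columns grow to the right and rows downward; lengths in m; the calibration is good to about 2 mm. A picture is of the moment at which its call begins. There is no depth.
A pose or a line that the arm cannot do raises r.IKError and nothing moves.
- r.hand_in(): hands the job in; it is judged then, once.
The state is a dict: "clock": time; "joints": joint angles; "joint_vel": joint speeds; "joint_torque": joint torques, N m; "tcp_pos": TCP position; "orientation": TCP orientation; "contact_force": force on the tool from outside, world axes, zero at the start; "torque": the same for the moment, N m; "opening": finger opening in m; "gripper_force": force on a finger pad.
Only numpy, scipy, OpenCV 4.12 (cv2) and the standard library are available. Lean on these libraries where they do the work, as an engineer would, in place of code of your own. Each camera call takes 0.05 s, during which the arm holds its last target. There are 200 camera calls.

TASK

Load the brass bar into the drilling jig: put it into the open mouth of the channel, slide it through under the red bridge and past the sprung pad, and bring it up firmly by feel against the yellow stop, then let go, leaving it flat in the channel and touching the stop. The hand cannot go under the bridge, so change your grip to the other side. Do not shift the stop, and leave the other bars and tools alone.

Things in the scene. Friction and masses are not known exactly. Their poses are not given: they have to be found in the camera images.
- bar: the brass bar, 150 mm long (its x axis), 16 mm wide (y), 25 mm high (z), about 0.5 kg, both ends alike; origin: centre of its underside
- jig: drilling jig fixed to the bench: blue plate 280 (x) x 110 (y) x 15 mm; origin: centre of its underside, z up, x along its straight channel towards the stop. The channel lies on the plate's middle line, floor at z = 15 mm, 20 mm wide between two steel walls 12 mm thick and only 8 mm high (tops at z = 23 mm), open above save at the bridge
- mouth (a point): on the channel's floor and middle line at jig x = -110 mm, where the straight walls begin; the flared mouth runs from there out to the plate's end at x = -140 mm
- bridge (a point): middle of the underside of the red bridge over the channel: 45 mm along the channel (jig x = -70 to -25 mm), 52 mm across, on side cheeks 20 mm apart; underside 29 mm above the channel floor, top at 41 mm, brass drill bush on it to 48 mm; this point is at jig x = -47.5 mm
- springpad (a point): rest place (fixed point) of the tip of a brass sprung pad in the channel's +y wall, jig x = 26 to 74 mm, about 4.5 mm into the channel: pushes the bar sideways onto the other wall with 3 to 7 N; a nose passing it feels a bump and a few N of drag. Its housing outside the wall reaches 53 mm from the middle line, 9 mm above the floor
- stop: yellow end stop astride the channel, 25 (x) x 34 (y) x 26 mm high above the channel floor with a small dark screw on it to 34 mm; origin: foot of the face that looks at the bridge (on the channel's centre line and floor), axes as the jig's. It is clamped at a set place, with its face between 90 and 104 mm along the jig's x from the jig's origin; more than about 30 N shifts it
- bar_steel: dark steel bar of the same 150 x 16 x 25 mm, not wanted; origin: centre of its underside
- bar_plastic: white plastic bar of the same 150 x 16 x 25 mm, not wanted; origin: centre of its underside
- oil: blue oil bottle with yellow label and red cap, 60 mm across, 160 mm tall, standing; origin: centre of its underside
- hammer: hammer lying on the bench, 200 mm long, not needed
- driver: red-handled screwdriver lying on the bench, 160 mm long, not needed
- tin: open steel cup, 80 mm across, 70 mm tall; origin: centre of its underside
- vblock: steel V-block, 50 x 40 x 41 mm; origin: centre of its underside
- collet: steel collet standing on end, 40 mm across, 50 mm tall; origin: centre of its underside

How it is judged:
By the outcome, as a careful person would: the job done as asked, in the order asked, and still so for the second after the job is handed in, with the robot touching nothing.
It also fails if it takes over 61 s, if anything falls off the work surface, if the arm or the gripper's body presses on something with over 40 N, if the wrist force passes 120 N, or if a joint passes its speed limit or range.

## Working session

There is one attempt and no reset: what is moved stays moved. The work goes in short steps, each a Python script; the robot and the scene stay as the last script left them, time stands still between calls to the robot, and variables do not carry over. Pictures are saved under pics/ and viewed, at most 10 in all, crops included, and the job is handed in when it is done.

```bash
mkdir -p pics
python3 - <<'E'
from station import r
import cv2,pickle
for n in("side","top"):
    s=r.snapshot(n); pickle.dump(s,open(f"{n}0.pkl","wb")); cv2.imwrite(f"pics/{n}0.png",cv2.resize(s["frame"][:,:,::-1],(800,600),interpolation=cv2.INTER_CUBIC))
    print(n,s["fx"],s["fy"],s["cx"],s["cy"],s["dist_coeffs"],s["R"],s["t"])
print(r.sense())
E
```

```text
side 458.4403143703469 458.4403143703469 280.3888582910813 198.94178007852628 [-0.12772622  0.          0.          0.          0.        ] [[ 0.92722925 -0.3744681  -0.0044228 ]
 [-0.28262904 -0.69197849 -0.66429406]
 [ 0.24569645  0.6172029  -0.74745825]] [-0.52453625  0.21687976  0.84405394]
top 425.6076148567669 425.6076148567669 270.897610050474 212.81300098140804 [-0.09736444  0.          0.          0.          0.        ] [[ 0.02112273 -0.99976502  0.0048713 ]
 [-0.98657749 -0.02163273 -0.16185451]
 [ 0.16192186 -0.00138711 -0.98680261]] [-0.01405277  0.60474039  1.00831801]
{'clock': 0.1, 'joints': array([-8.01390122e+01,  5.26021224e+00,  7.05746679e+01,  5.52365755e-04,
        1.04267031e+02, -3.24966392e+00]), 'joint_vel': array([ 0.09720044, -0.09212727, -0.24386412,  0.01917116, -0.07726259,
        0.06658955]), 'joint_torque': array([ 2.28048295e-03, -4.47857988e+01, -4.07571280e+01,  7.00758747e-02,
        2.84586026e-02, -1.06230370e-04]), 'tcp_pos': array([ 0.13609899, -0.58441965,  0.40360793]), 'orientation': array([-1.79898283e+02, -6.31173383e-03,  1.31107818e+01]), 'contact_force': array([-0.3812842 , -0.51486599, -0.22097159]), 'torque': array([ 0.02443652,  0.00860965, -0.0472353 ]), 'gripper_force': 0.0, 'opening': 0.08806373003926786}
```

View pics/side0.png

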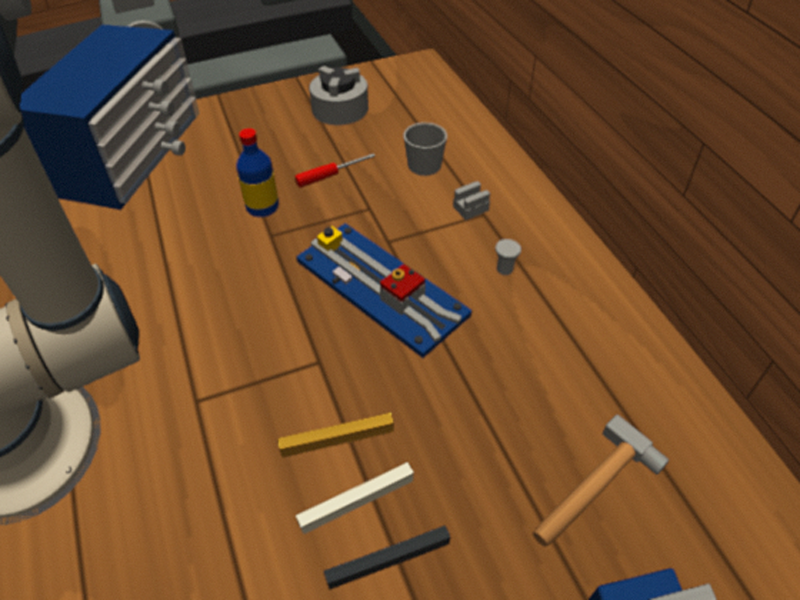

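View pics/top0.png

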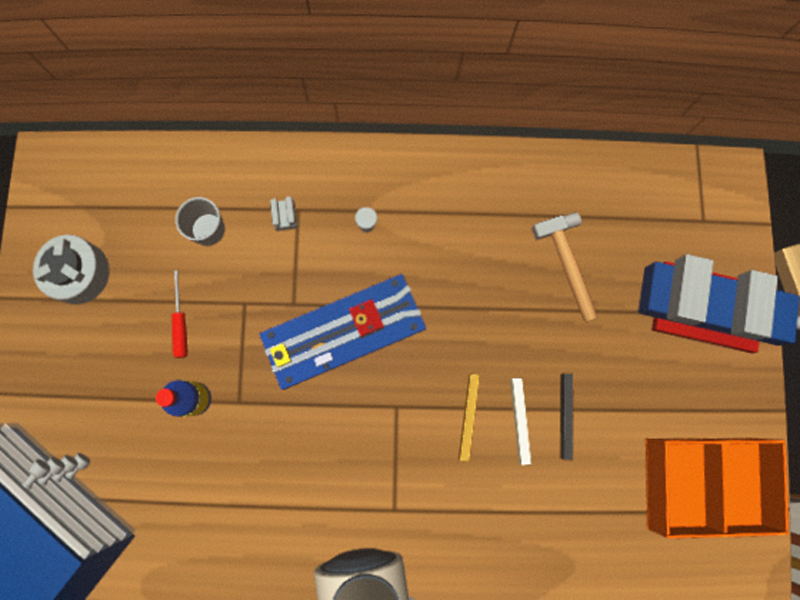

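The side view shows the brass bar at (336,433), with the white and steel bars below it. The jig runs from the stop at (328,236) to the mouth at (450,330). In the top view the brass bar is at (469,418), the stop at (280,355), the bridge at (366,318) and the mouth on the right at (415,300). Next I fit box silhouettes in both views.

```bash
cat > vis.py <<'E'
import numpy as np,cv2,pickle
from scipy.optimize import minimize
def proj(s,P):
    rv=cv2.Rodrigues(np.array(s["R"]))[0]; K=np.array([[s["fx"],0,s["cx"]],[0,s["fy"],s["cy"]],[0,0,1.]])
    return cv2.projectPoints(np.asarray(P,float).reshape(-1,1,3),rv,np.array(s["t"],float),K,np.array(s["dist_coeffs"],float))[0][:,0]
def box(lx,ly,lz,x,y,z,yaw,x0=None):
    x0=-lx/2 if x0 is None else x0
    c,d=np.cos(yaw),np.sin(yaw)
    return np.array([[x+c*a-d*b,y+d*a+c*b,z+h] for a in(x0,x0+lx) for b in(-ly/2,ly/2) for h in(0,lz)])
U=8
def sil(s,P,roi):
    x,y,w,h=roi; p=(proj(s,P)+.5-[x,y])*U
    m=np.zeros((h*U,w*U),np.uint8); cv2.fillConvexPoly(m,cv2.convexHull(np.round(p*16).astype(np.int32)),255,cv2.LINE_8,4)
    return cv2.resize(m,(w,h),interpolation=cv2.INTER_AREA)/255.
def largest(m,near=None):
    n,l,st,ce=cv2.connectedComponentsWithStats(m.astype(np.uint8))
    i=1+np.argmax(st[1:,4]) if near is None else 1+np.argmin(np.hypot(*(ce[1:]-near).T)+1e3*(st[1:,4]<25))
    return l==i
def hullmask(m):
    p=cv2.findContours(m.astype(np.uint8),cv2.RETR_EXTERNAL,cv2.CHAIN_APPROX_NONE)[0]
    o=np.zeros(m.shape,np.uint8); cv2.fillConvexPoly(o,cv2.convexHull(np.vstack(p)),1); return o>0
def fit(views,masks,mk,p0,scale):
    rois=[]
    for m in masks:
        ys,xs=np.nonzero(m); rois.append((max(0,xs.min()-12),max(0,ys.min()-12),np.ptp(xs)+25,np.ptp(ys)+25))
    def f(q):
        e=0
        for s,m,r_ in zip(views,masks,rois):
            x,y,w,h=r_; mm=m[y:y+h,x:x+w].astype(float); e+=((sil(s,mk(*(p0+q*scale)),(x,y,mm.shape[1],mm.shape[0]))-mm)**2).sum()
        return e
    q=np.zeros(len(p0))
    for _ in range(3):
        sx=np.vstack([q]+[q+2*np.eye(len(q))[i] for i in range(len(q))])
        o=minimize(f,q,method="Nelder-Mead",options=dict(initial_simplex=sx,xatol=.01,fatol=.01,maxiter=600)); q=o.x
    return p0+q*scale,o.fun,[int(m.sum()) for m in masks]
E
python3 - <<'E'
from vis import *
V=[pickle.load(open(n+"0.pkl","rb")) for n in("side","top")]
for s,pts in zip(V,[[(235,303),(235,308),(250,325),(180,300),(230,167),(270,220)],[(328,293),(329,280),(350,330),(240,330),(196,249),(205,262)]]):
    hsv=cv2.cvtColor(s["frame"],cv2.COLOR_RGB2HSV)
    for p in pts: print(p,s["frame"][p[1],p[0]],hsv[p[1],p[0]])
def rotrect(m): return cv2.minAreaRect(np.argwhere(m)[:,::-1].astype(np.float32))
W=[(230,167),(196,249)]; B=[(235,305),(328,293)]
out={}
for i,s in enumerate(V):
    h=cv2.cvtColor(s["frame"],cv2.COLOR_RGB2HSV).astype(int)
    rat=s["frame"][:,:,2]/(s["frame"][:,:,0]+1.)
    blue=(h[...,0]>100)&(h[...,0]<130)&(h[...,1]>130)
    cen=[(268,202),(240,232)][i]
    print(i,"blue",rotrect(largest(blue,cen)),"yellow",rotrect(largest((h[...,0]>24)&(h[...,0]<34)&(h[...,1]>180),W[i])))
    for th in(210,):
        m=largest((h[...,1]>th)&(h[...,0]>=15)&(h[...,0]<32),B[i]); print("brass",m.sum(),rotrect(m))
E
```

```text
(235, 303) [196 146  44] [ 20 198 196]
(235, 308) [74 50 12] [ 18 214  74]
(250, 325) [107  67  27] [ 15 191 107]
(180, 300) [148  94  46] [ 14 176 148]
(230, 167) [238 196   0] [ 25 255 238]
(270, 220) [ 23  62 113] [107 203 113]
(328, 293) [225 175  67] [ 21 179 225]
(329, 280) [224 176  69] [ 21 176 224]
(350, 330) [183 126  69] [ 15 159 183]
(240, 330) [179 126  68] [ 16 158 179]
(196, 249) [77 75 85] [126  30  85]
(205, 262) [ 56  94 169] [110 170 169]
0 blue ((256.760009765625, 209.82000732421875), (113.80000305175781, 16.0), 36.86989974975586) yellow ((226.75001525878906, 166.25), (7.071067810058594, 4.949747085571289), 45.0)
brass 155 ((231.0735321044922, 166.95587158203125), (14.40588092803955, 15.949368476867676), 59.03623962402344)
1 blue ((233.07681274414062, 217.4868927001953), (11.11949348449707, 107.62080383300781), 67.32865905761719) yellow ((196.137939453125, 248.34483337402344), (12.998673439025879, 9.656157493591309), 68.19859313964844)
brass 56 ((141.08302307128906, 276.10943603515625), (17.814559936523438, 7.002964973449707), 79.3803482055664)
```

```bash
cat > fit0.py <<'E'
from vis import *
V=[pickle.load(open(n+"0.pkl","rb")) for n in("side","top")]
def roi(m,r): o=np.zeros_like(m); x0,y0,x1,y1=r; o[y0:y1,x0:x1]=m[y0:y1,x0:x1]; return o
H=[cv2.cvtColor(s["frame"],cv2.COLOR_RGB2HSV).astype(int) for s in V]
ker=np.ones((3,3),np.uint8)
brass=[roi((h[...,0]>=18)&(h[...,0]<30)&(h[...,1]>140),R) for h,R in zip(H,[(190,285,280,322),(318,256,340,328)])]
brass=[hullmask(largest(cv2.morphologyEx(m.astype(np.uint8),cv2.MORPH_CLOSE,ker))) for m in brass]
blue=[roi((h[...,0]>98)&(h[...,0]<130)&(h[...,1]>130),R) for h,R in zip(H,[(200,150,335,252),(175,185,305,280)])]
blue=[hullmask(cv2.morphologyEx(m.astype(np.uint8),cv2.MORPH_OPEN,np.ones((2,2),np.uint8))) for m in blue]
yel=[roi((h[...,0]>=22)&(h[...,0]<36)&(h[...,1]>200),R) for h,R in zip(H,[(218,155,242,177),(185,238,206,258)])]
yel=[hullmask(largest(m)) for m in yel]
def gnd(s,uv,z):
    from scipy.optimize import fsolve
    return fsolve(lambda a: (proj(s,[[a[0],a[1],z]])[0]-uv),[.5,0])
def cen(m): return np.argwhere(m)[:,::-1].mean(0)
if __name__=="__main__":
    g=[gnd(V[i],cen(brass[i]),.015) for i in(0,1)]; j=[gnd(V[i],cen(blue[i]),.01) for i in(0,1)]; print(g,j)
    S=np.array([.002,.002,.002,.01])
    for k in([0,1],[1],[0]):
        vv=[V[i] for i in k]
        P=lambda L:[L[i] for i in k]
        ff=[0,1,2,3] if len(k)==2 else [0,1,3]
        mk=lambda lx,ly,lz:(lambda *a:box(lx,ly,lz,a[0],a[1],a[2] if len(a)==4 else 0,a[-1]))
        b=fit(vv,P(brass),mk(.15,.016,.025),np.array([*g[1],0,np.radians(-5)])[ff],S[ff])
        q=fit(vv,P(blue),mk(.28,.11,.015),np.array([*j[1],0,np.radians(112)])[ff],S[ff])
        print(k,"bar",b,np.degrees(b[0][-1])); print("jig",q,np.degrees(q[0][-1]))
        a=q[0]
        mks=lambda d:box(.025,.034,.026,a[0],a[1],.015,a[-1],x0=d)
        print("stop",fit(vv,P(yel),mks,np.array([.097]),np.array([.003])))
        if len(k)==2: best=(b[0],a)
    for i,s in enumerate(V):
        im=cv2.resize(s["frame"][:,:,::-1],None,fx=4,fy=4,interpolation=cv2.INTER_CUBIC)
        for Pb in(box(.15,.016,.025,*best[0]),box(.28,.11,.015,*best[1])):
            h=cv2.convexHull(((proj(s,Pb)+.5)*4).astype(np.int32)); cv2.polylines(im,[h],True,(0,255,0),1)
        V[i]["im"]=im
    A=V[0]["im"][600:1300,740:1340]; Bm=V[1]["im"][720:1320,680:1380]
    o=np.zeros((600,800,3),np.uint8); A=cv2.resize(A,(400,467)); Bm=cv2.resize(Bm,(400,343)); o[:467,:400]=A;o[:343,400:]=Bm
    cv2.imwrite("pics/fit0.png",o)
E
python3 fit0.py
```

```text
[array([ 0.41396554, -0.15016196]), array([ 0.41321243, -0.14857711])] [array([0.56573579, 0.06028087]), array([0.55759323, 0.07725204])]
[0, 1] bar (array([ 4.13977504e-01, -1.48857646e-01, -2.53361778e-04, -1.24654970e-01]), np.float64(57.10734332948866), [1135, 510]) -7.14220369452871
jig (array([ 5.60103092e-01,  7.61732424e-02, -1.77544635e-03,  1.99527701e+00]), np.float64(407.4372164552095), [4851, 4647]) 114.32095140277227
stop (array([0.1035625]), np.float64(102.68907343329488), [193, 122])
[1] bar (array([ 0.41330731, -0.14876188, -0.12427522]), np.float64(19.942237600922724), [510]) -7.120445851147255
jig (array([0.55872138, 0.07631231, 1.99290794]), np.float64(71.15263360246058), [4647]) 114.18521380195841
stop (array([0.10379687]), np.float64(41.480645905421), [122])
[0] bar (array([ 0.41402813, -0.14900172, -0.12422889]), np.float64(36.05118031526336), [1135]) -7.11779109977988
jig (array([0.56307124, 0.07599305, 1.9907578 ]), np.float64(286.4665897731642), [4851]) 114.06202014528652
stop (array([0.1043125]), np.float64(56.56361399461745), [193])
```

View pics/fit0.png

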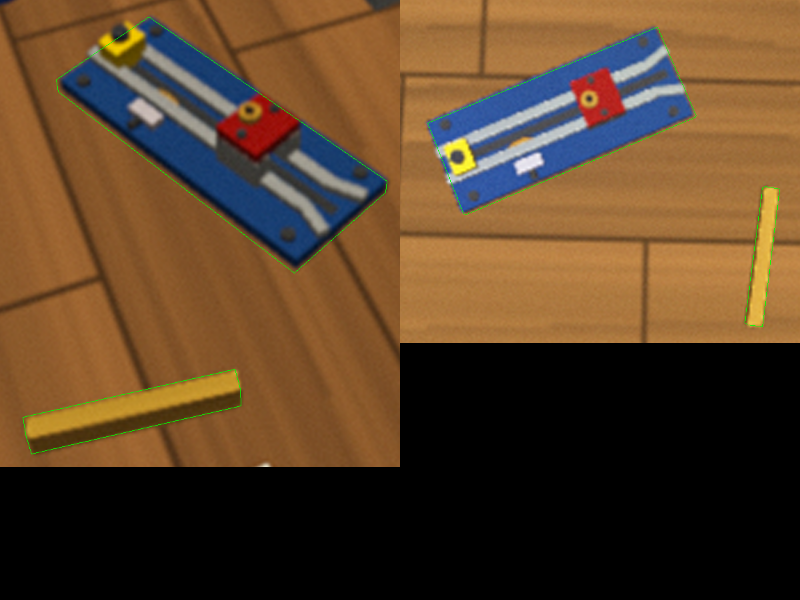

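The overlay shows the bar outline matching well in both views. The side-view jig mask misses the plate's shaded edge, so I refit it and then pick up the bar near its far (+x) end.

```bash
cat > rob.py <<'E'
from station import r
import numpy as np
def J(jx,jy,jig):   # jig xy -> world
    x,y,a=jig; c,s=np.cos(a),np.sin(a); return np.array([x+c*jx-s*jy,y+s*jx+c*jy])
def at(xy,z,yaw): return [xy[0],xy[1],z],[180,0,yaw]
def st(tag=""):
    s=r.sense(); print(tag,"t%.1f"%s["clock"],s["tcp_pos"].round(4),s["orientation"].round(1),"F",s["contact_force"].round(1),"T",s["torque"].round(2),"op %.4f"%s["opening"],"gf %.1f"%s["gripper_force"]); return s
E
python3 - <<'E'
from fit0 import *
m=[]
for s,R in zip(V,[(200,150,335,252),(175,185,305,280)]):
    f=s["frame"].astype(int); m.append(hullmask(cv2.morphologyEx(roi(f[...,2]>f[...,0]+8,R).astype(np.uint8),cv2.MORPH_OPEN,ker)))
for k in([0,1],[0],[1]):
    q=fit([V[i] for i in k],[m[i] for i in k],lambda x,y,a:box(.28,.11,.015,x,y,0,a),np.array([.5587,.0763,1.993]),np.array([.002,.002,.01])); print(k,q,np.degrees(q[0][2]))
    a=q[0]
    # bridge red top: free along/lateral offsets
    red=[largest(roi(((h[...,0]<6)|(h[...,0]>174))&(h[...,1]>170),R)) for h,R in zip(H,[(200,150,335,252),(175,185,305,280)])]
    red=[hullmask(x) for x in red]
    def mk(dx,dy):
        b=box(.045,.052,.012,0,0,.044,0)+[dx,dy,0]; c,s_=np.cos(a[2]),np.sin(a[2]); return b@np.array([[c,s_,0],[-s_,c,0],[0,0,1]])+[a[0],a[1],0]
    print("bridge dx,dy",fit([V[i] for i in k],[red[i] for i in k],mk,np.array([-.0475,0.]),np.array([.002,.002])))
from rob import *
b=np.array([.4137,-.1488]); ya=np.radians(-7.12); g=b+.04*np.array([np.cos(ya),np.sin(ya)])
print(r.inverse_kinematics(*at(g,.193,172.88)))
r.reach(*at(g,.26,172.88)); s=st("above")
E
```

```text
[0, 1] (array([0.56195192, 0.07879536, 1.99417595]), np.float64(188.99009611687814), [4978, 4800]) 114.25786528070093
bridge dx,dy (array([-0.04776138,  0.00048221]), np.float64(57.45362552864283), [462, 382])
[0] (array([0.56225126, 0.07826832, 1.99529961]), np.float64(142.240645905421), [4978]) 114.32224629594843
bridge dx,dy (array([-0.04862237,  0.00019228]), np.float64(39.23344867358708), [462])
[1] (array([0.56165392, 0.0789328 , 1.99599137]), np.float64(44.68319876970396), [4800]) 114.36188161018765
bridge dx,dy (array([-0.04738288,  0.00047512]), np.float64(13.226774317570165), [382])
[ -22.80569463  -10.06868299  107.0133303     0.           83.05535269
 -105.68569463]
above t2.1 [ 0.4534 -0.1543  0.2603] [-180.     0.   172.8] F [-0.2 -0.6  0.3] T [ 0.02 -0.12  0.  ] op 0.0878 gf 0.0
```

Run:
```python
from rob import *
import pickle,cv2
b=np.array([.4137,-.1488]); ya=np.radians(-7.12); g=b+.04*np.array([np.cos(ya),np.sin(ya)])
r.servo_line([*g,.193],speed=.1); st("down")
r.grab(50); st("grab")
r.servo_line([*g,.29],speed=.12); st("up")
jig=(.5620,.0788,np.radians(114.27))
p=J(-195-40 and -.235,0,jig)
r.reach(*at(p,.27,114.27)); st("pre")
r.servo_line([*p,.216],speed=.08); st("low")
for n in("side","top"):
    s=r.snapshot(n); pickle.dump(s,open(f"{n}1.pkl","wb"))
    f=s["frame"]; c=f[130:330,180:380] if n=="side" else f[170:370,180:400]
    cv2.imwrite(f"pics/{n}1.png",cv2.resize(c[:,:,::-1],None,fx=2.7,fy=2.7,interpolation=cv2.INTER_CUBIC))
```

```text
down t2.9 [ 0.4536 -0.1539  0.1936] [-1.800e+02  1.000e-01  1.729e+02] F [0.2 0.1 0.5] T [ 0.01 -0.16  0.01] op 0.0875 gf 0.0
grab t4.0 [ 0.4534 -0.1536  0.193 ] [180.    0.  172.9] F [-0.   1.   0.1] T [ 0.28 -0.19 -0.07] op 0.0154 gf 50.0
up t5.0 [ 0.4532 -0.1537  0.2888] [ 1.800e+02 -1.000e-01  1.729e+02] F [ 0.8  0.3 -4.9] T [ 0.03 -0.3   0.03] op 0.0156 gf 50.0
pre t6.0 [ 0.6582 -0.1356  0.2693] [-179.9   -0.   114.3] F [-0.2 -0.4 -4.3] T [-0.15 -0.22 -0.07] op 0.0155 gf 50.0
low t6.9 [ 0.6588 -0.1354  0.2164] [180.    0.  114.3] F [-0.2 -0.4 -4.3] T [-0.17 -0.17  0.02] op 0.0157 gf 50.0
```

View pics/side1.png

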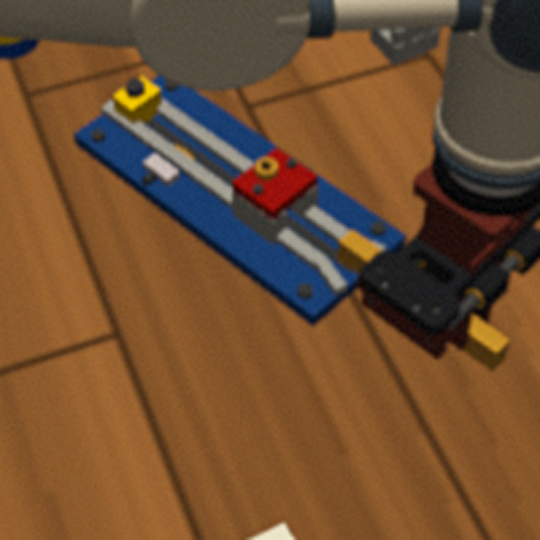

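View pics/top1.png

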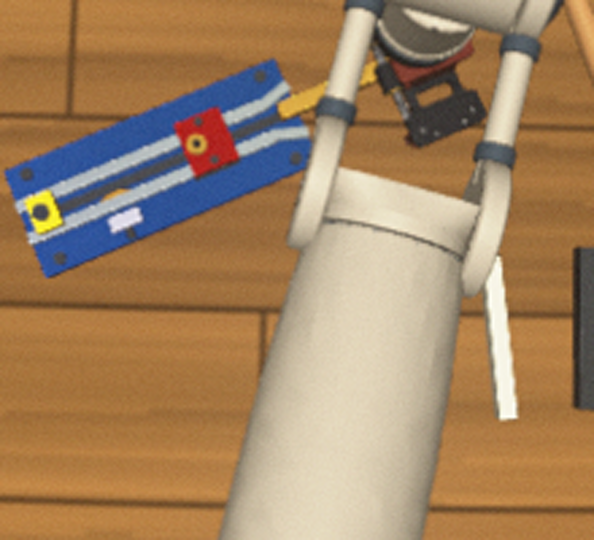

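The bar's nose sits over the flare in both views: side about (352,245), top about (283,110). I check its lateral offset by projection.

Run:
```python
from vis import *
S=[pickle.load(open(n+"1.pkl","rb")) for n in("side","top")]
a=np.radians(114.27); c,s_=np.cos(a),np.sin(a)
o=np.zeros((600,800,3),np.uint8)
for i,(s,(x,y,w,h)) in enumerate(zip(S,[(280,190,66,66),(260,185,66,66)])):
    k=6; im=cv2.resize(s["frame"][y:y+h,x:x+w,::-1],None,fx=k,fy=k,interpolation=cv2.INTER_CUBIC)
    def dr(P,col,hull=True):
        q=((proj(s,P)+.5-[x,y])*k).astype(np.int32); cv2.polylines(im,[cv2.convexHull(q) if hull else q],hull,col,1)
    def W(jx,jy,z): return [.562+c*jx-s_*jy,.0788+s_*jx+c*jy,z]
    dr([W(-.195+e*.075,d*.008,z) for e in(-1,1) for d in(-1,1) for z in(.023,.048)],(0,255,0))
    dr([W(.075-.195,d*.008,z) for d,z in((-1,.023),(-1,.048),(1,.048),(1,.023))],(0,255,0))
    for d in(-.01,.01,-.022,.022): dr([W(-.11,d,.023),W(-.07,d,.023)],(255,255,0),False)
    o[:396,400*i:400*i+396]=im
cv2.imwrite("pics/ov1.png",o)
```

```text
(no output)
```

View pics/ov1.png

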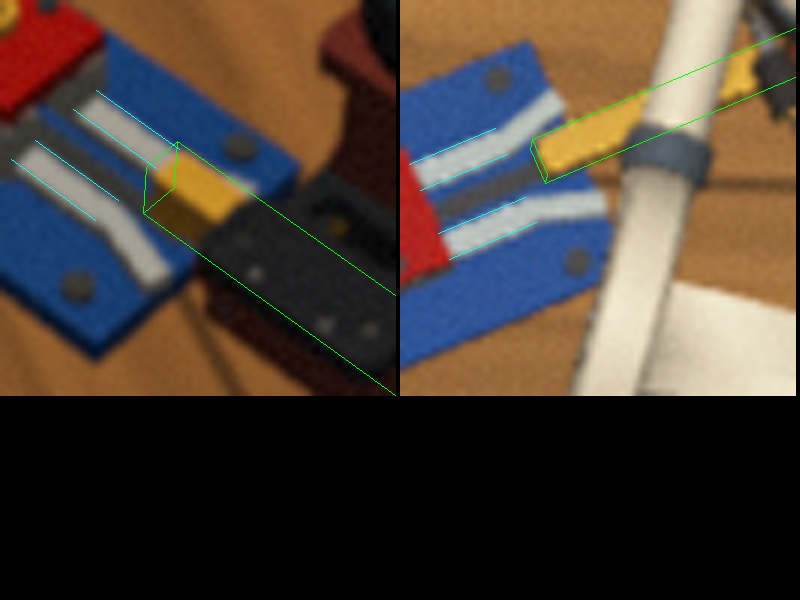

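Walls and bar line up to within about 1 mm laterally, and the nose may droop slightly. Now I lower and advance under force watch.

```bash
cat >> rob.py <<'E'
jig=(.5620,.0788,np.radians(114.27))
u=np.array([np.cos(jig[2]),np.sin(jig[2])]); v=np.array([-u[1],u[0]])
def F(bias=np.zeros(3)):
    f=r.sense()["contact_force"]-bias; return np.array([f[:2]@u,f[:2]@v,f[2]])
def jpos():
    p=r.sense()["tcp_pos"]; d=p[:2]-np.array(jig[:2]); return np.array([d@u,d@v,p[2]])
def slide(x0,x1,step,z,y=0,lim=12,speed=.06,bias=np.zeros(3)):
    n=int(np.ceil(abs(x1-x0)/step))
    for x in np.linspace(x0,x1,n+1)[1:]:
        r.servo_line([*J(x,y,jig),z],speed=speed); f=F(bias)
        print("x%.4f"%x,jpos().round(4),f.round(1))
        if abs(f[0])>lim or abs(f[1])>lim or abs(f[2])>lim: print("LIMIT"); return x
    return x1
E
python3 - <<'E'
from rob import *
b=r.sense()["contact_force"]
for z in(.214,.212,.2115):
    r.servo_line([*J(-.235,0,jig),z],speed=.03); print(z,F(b).round(1))
slide(-.235,-.085,.0125,.2115,bias=b,speed=.05)
st()
E
```

```text
0.214 [-0.3  0.8 -0. ]
0.212 [-0.7  0.  -0.3]
0.2115 [ 0.3  0.1 -0.3]
x-0.2225 [-2.220e-01 -1.000e-04  2.116e-01] [-1.   0.7  0.4]
x-0.2100 [-2.096e-01 -1.000e-04  2.116e-01] [-0.1 -0.7 -0.2]
x-0.1975 [-1.971e-01 -1.000e-04  2.115e-01] [-0.4  0.1 -0.8]
x-0.1850 [-1.846e-01 -1.000e-04  2.116e-01] [-0.9  1.  -0.2]
x-0.1725 [-1.721e-01 -1.000e-04  2.116e-01] [-0.4  0.6  0.2]
x-0.1600 [-1.596e-01 -1.000e-04  2.115e-01] [-0.8 -0.9 -0.1]
x-0.1475 [-1.471e-01 -1.000e-04  2.116e-01] [-0.1 -0.9  0.1]
x-0.1350 [-0.1347 -0.      0.2115] [-0.3  0.1 -0.1]
x-0.1225 [-0.1221 -0.      0.2115] [-0.6 -0.2  0.2]
x-0.1100 [-1.097e-01 -1.000e-04  2.115e-01] [ 0.1  0.1 -0.5]
x-0.0975 [-0.0971 -0.      0.2115] [-0.7  0.8 -0.6]
x-0.0850 [-8.470e-02 -1.000e-04  2.115e-01] [-0.3 -0.7 -0.2]
 t12.5 [0.5968 0.0016 0.2115] [180.    0.  114.3] F [ 0.5  0.4 -4.2] T [-0.24 -0.2  -0.04] op 0.0154 gf 50.0
```

Run:
```python
from rob import *
import pickle,cv2
b=r.sense()["contact_force"]; z=.2115
while z>.2075:
    z-=.0005; r.servo_line([*J(-.085,0,jig),z],speed=.02); f=F(b); print(round(z,4),f.round(1))
    if f[2]>2.5: break
r.let_go(); st("open")
r.servo_line([*J(-.085,0,jig),.30],speed=.15)
for n in("side","top"):
    s=r.snapshot(n); pickle.dump(s,open(f"{n}2.pkl","wb"))
r.servo_line([*J(-.005,0,jig),.30],speed=.15); st("over")
o=np.zeros((450,800,3),np.uint8)
for i,n in enumerate(("side","top")):
    f=pickle.load(open(n+"2.pkl","rb"))["frame"]; c=f[140:260,200:333] if i==0 else f[180:300,175:308]
    o[:360,400*i:400*i+399]=cv2.resize(c[:,:,::-1],(399,360),interpolation=cv2.INTER_CUBIC)
cv2.imwrite("pics/rel2.png",o)
```

```text
0.211 [0.1 0.4 0.4]
0.2105 [0.3 0.3 0. ]
0.21 [-0.4  1.6 -1.3]
0.2095 [1.4 0.4 0.2]
0.209 [0.3 0.1 0.3]
0.2085 [ 0.2  0.2 -0.2]
0.208 [0.5 0.8 1. ]
0.2075 [-0.1  1.7  4.6]
open t15.7 [0.5969 0.0013 0.2075] [-180.     0.   114.3] F [0.2 0.8 0. ] T [ 0.03 -0.1   0.03] op 0.0881 gf 0.0
over t17.3 [0.5641 0.0741 0.2999] [-180.     0.   114.3] F [-0.  -0.3  0.8] T [-0.02 -0.07  0.05] op 0.0876 gf 0.0
```

View pics/rel2.png

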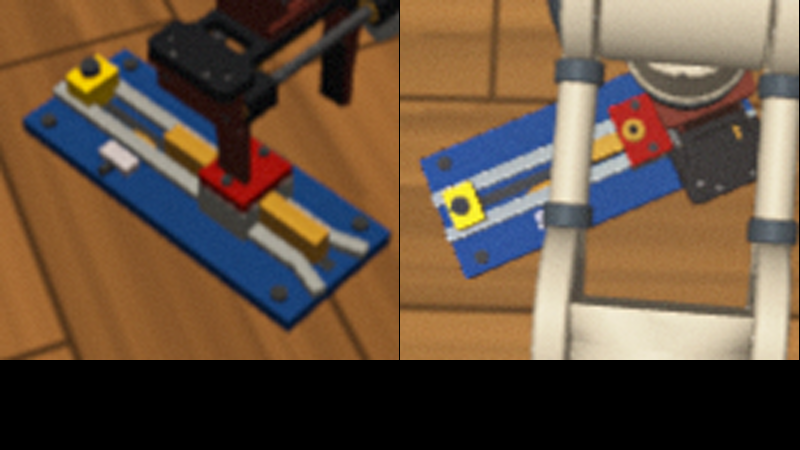

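The side view shows the bar flat in the channel, with its nose past the bridge at (190,145). The top view shows the nose at about (605,147), well short of the stop. Now regrip on the stop side and slide.

Run:
```python
from rob import *
r.servo_line([*J(-.005,0,jig),.209],speed=.12); st("down")
r.grab(45); st("grab"); b=r.sense()["contact_force"]
x=slide(-.005,.055,.005,.209,y=-.001,lim=14,speed=.04,bias=b); st()
if x>.0549:
    while x<.075:
        x+=.0004; r.servo_line([*J(x,-.001,jig),.209],speed=.01); f=F(b); print("%.4f"%x,f.round(1),"%.4f"%jpos()[0])
        if f[0]<-7: break
st("end")
```

```text
down t18.2 [0.5644 0.0741 0.2099] [179.9   0.  114.3] F [ 0.7  0.7 -0.6] T [-0.   -0.1   0.01] op 0.0877 gf 0.0
grab t19.3 [0.5641 0.0743 0.209 ] [180.    0.  114.3] F [ 1.9  0.6 -0.4] T [ 0.04 -0.18  0.05] op 0.0157 gf 45.0
x0.0000 [ 2.00e-04 -1.00e-03  2.09e-01] [-0.6  2.4  0.1]
x0.0050 [ 0.0055 -0.001   0.209 ] [0.3 1.2 0.1]
x0.0100 [ 0.0107 -0.0013  0.209 ] [ 1.9 -1.  -1.5]
x0.0150 [ 0.0153 -0.0012  0.209 ] [-0.  -1.7 -1.5]
x0.0200 [ 0.0202 -0.0011  0.209 ] [ 0.1 -2.  -2.3]
x0.0250 [ 0.0251 -0.001   0.209 ] [ 0.  -0.8 -2.1]
x0.0300 [ 0.0301 -0.001   0.209 ] [-0.9 -2.  -1.9]
x0.0350 [ 0.0351 -0.001   0.209 ] [-1.  -1.5 -2.5]
x0.0400 [ 0.0401 -0.001   0.209 ] [-1.  -2.5 -2.5]
x0.0450 [ 0.0451 -0.001   0.209 ] [-0.7 -1.7 -1.9]
x0.0500 [ 0.0501 -0.001   0.209 ] [-0.5 -1.9 -1.9]
x0.0550 [ 0.0551 -0.001   0.209 ] [ 0.7 -0.1 -2.1]
 t22.6 [0.5402 0.1295 0.209 ] [-180.    -0.   114.3] F [ 1.7  1.3 -2.5] T [ 0.22 -0.77  0.06] op 0.0157 gf 45.0
0.0554 [-1.9 -1.9 -2. ] 0.0553
0.0558 [-3.2 -1.8 -2.8] 0.0556
0.0562 [-3.8 -1.9 -2.3] 0.0561
0.0566 [-1.9 -2.  -2.3] 0.0566
0.0570 [-3.4 -1.9 -3.1] 
[... 453 characters left out ...]
 -2.2 -2.6] 0.0630
0.0634 [-2.3 -2.5 -2.6] 0.0634
0.0638 [-2.8 -0.9 -2.8] 0.0639
0.0642 [-2.9 -1.1 -2.7] 0.0643
0.0646 [-2.7 -1.8 -2.1] 0.0646
0.0650 [-3.6 -1.7 -2.8] 0.0650
0.0654 [-2.1 -2.  -1.8] 0.0655
0.0658 [-2.7 -1.8 -2.3] 0.0659
0.0662 [-2.3 -0.2 -2.4] 0.0662
0.0666 [-3.7 -1.8 -2.2] 0.0666
0.0670 [-3.  -2.3 -3.2] 0.0670
0.0674 [-2.8 -2.1 -2.2] 0.0675
0.0678 [-2.2 -0.7 -2.7] 0.0678
0.0682 [-3.  -1.7 -2.8] 0.0682
0.0686 [-3.  -1.4 -3.3] 0.0686
0.0690 [-3.2 -2.  -3. ] 0.0689
0.0694 [-4.1 -2.2 -2.5] 0.0691
0.0698 [-5.3 -2.  -3. ] 0.0692
0.0702 [-7.2 -1.4 -2.7] 0.0694
end t32.1 [0.5344 0.1424 0.209 ] [1.800e+02 1.000e-01 1.142e+02] F [ 6.2 -5.4 -3.1] T [-0.8  -1.23  0.09] op 0.0157 gf 45.0
```

Rising force from x=0.069 matches the stop. I press firmly, release and look.

Run:
```python
from rob import *
import pickle,cv2
x=.0702; b=np.array([1.9,.6,-.4])
while x<.0735:
    x+=.0004; r.servo_line([*J(x,-.001,jig),.209],speed=.01); f=F(b); print("%.4f"%x,f.round(1),"%.4f"%jpos()[0])
    if f[0]<-14: break
r.wait(.3); print(F(b).round(1))
r.let_go(); st("open")
r.servo_line([*J(.069,0,jig),.32],speed=.12)
p=J(-.20,-.0,jig); r.reach(*at(p,.36,114.27)); st("away")
o=np.zeros((450,800,3),np.uint8)
for i,n in enumerate(("side","top")):
    s=r.snapshot(n); pickle.dump(s,open(f"{n}3.pkl","wb"));f=s["frame"]; c=f[140:260,200:333] if i==0 else f[180:300,175:308]
    o[:360,400*i:400*i+399]=cv2.resize(c[:,:,::-1],(399,360),interpolation=cv2.INTER_CUBIC)
cv2.imwrite("pics/end3.png",o)
```

```text
0.0706 [-7.8 -0.9 -2.4] 0.0695
0.0710 [-10.2  -1.6  -4. ] 0.0696
0.0714 [-10.9  -2.   -3.8] 0.0698
0.0718 [-12.1  -2.2  -3.6] 0.0699
0.0722 [-13.3  -1.7  -3.6] 0.0700
0.0726 [-14.1  -1.8  -4.5] 0.0702
[-14.9  -2.   -4.1]
open t35.0 [0.5331 0.1454 0.209 ] [180.    0.  114.3] F [0.  1.1 0.8] T [-0.07 -0.1   0.  ] op 0.0880 gf 0.0
away t37.2 [ 0.6441 -0.1024  0.3596] [-1.800e+02 -1.000e-01  1.143e+02] F [-0.1 -0.1  0. ] T [-0.01 -0.09  0.01] op 0.0878 gf 0.0
```

View pics/end3.png

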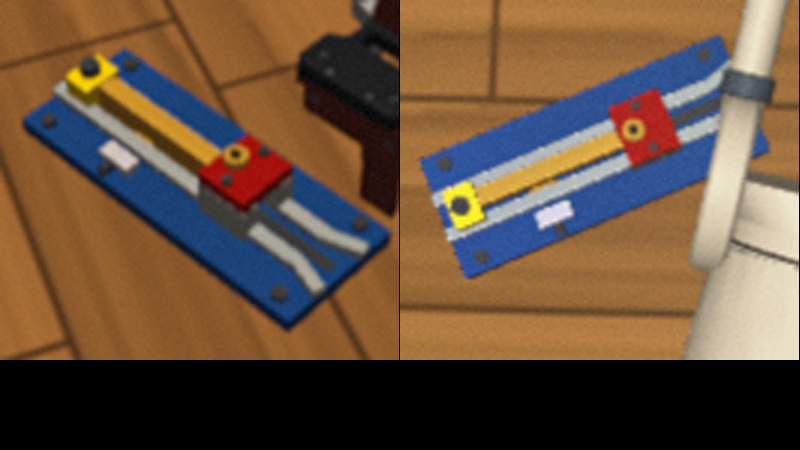

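The pictures show the bar flat in the channel and against the stop: side at (105,90), top at (482,195). The stop has not moved.

```bash
python3 -c "
from station import r
print(r.hand_in())"
```

```text
the job is handed in; nothing more can be done
None
```

I handed the job in at about 37 s: the brass bar is through the jig, pressed to about 15 N against the stop, and released lying flat; the last pictures show it touching, though they could not show a gap under about 1 mm, and the stop in the same place.

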